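Lock away the copper wire

ROBOT

A 7-joint arm with a two-finger parallel gripper is mounted at the origin on the work surface. World frame = base frame: x ahead of the robot, y to its left, z up, the work surface at z = 0. Lengths are in m, angles in rad, forces in N, time in s.
With the tool pointing down it reaches from about 0.35 to 0.775 m from the base axis. Payload 3.1 kg.
Tool frame: the origin (TCP) lies at the very end of the fingers, on their centre line; the grasp point (between the pads) lies 19 mm behind it; z points along the fingers, y is the line along which they close (so a half turn about z gives the same grasp; the last joint's range is limited). The gripper opens to 85 mm and grips with 20 to 120 N. Pads are 22 mm wide; open, the fingers measure 114 mm over their backs; the gripper's body (76 mm by 85 mm) begins 54 mm behind the grasp point. The pads swing forward as they close: fully open they stand 13 mm farther back than shut.
Start: joints at [-1.156, 0.311, 0.014, 1.512, -0.004, 1.319, -0.027], TCP at [0.243, 0.494, 0.231] pointing down, gripper open.
Joint ranges: [-2.7, 2.7], [-0.3, 1.91], [-1.27, 1.3], [0.12, 2.57], [-1.44, 4.58], [0.2, 2.03], [-3.05, 3.05]. Speed limits (rad/s): [2.79, 2.79, 3.14, 3.14, 3.14, 3.14, 3.14].

INTERFACE

Orientations are given as a unit quaternion [x, y, z, w].
In Python, from plant import robot gives the robot as it stands.
- The arm moves only by the shell command python3 -m creep 'ROWS' [FORCE]. ROWS is text: rows parted by semicolons, each of 5 numbers parted by spaces: the shift along the tool's x, y, z in units of 25 mm (1.0 is 25 mm), then the turn about the tool's z in units of 5 degrees (1.0 is 5 degrees), then the finger opening in mm, from 0 to 85.4. A call has 1 to 20 rows; each row shifts and turns the commanded pose from where the row before left it, along the tool's axes as they then stand; what a row does not reach is not made up. A row lasts 1/12 s, in which the tool goes at most 41.7 mm and 7.16 degrees, less where a joint would pass 70% of its speed; a pose out of reach is approached as far as the arm can. A call is refused whole if a number of a shift passes 1 or a number of a turn 1, either way. A call with a gripper value outside its range is refused whole. The fingers move at their own pace and stop on an object; FORCE is the grip in N (left out, the last holds). Time passes only in rows, so rows that do not move let the fingers close. It gives the time, the measured TCP pose, the force, the opening and the grip force at its end, in the units of the state.
- robot.sense(): the state, without advancing time (a new reading comes with each control period).
- robot.capture(name): name is "scene" or "top" or "wrist"; returns a dict with "pixels" (400x640x3 uint8, red, green, blue), "fx", "fy", "cx", "cy" (pixels), "world_from_camera" (4x4, takes a point from camera to world coordinates); the wrist camera has in their place "tool_from_camera" (4x4, takes a point from camera to tool coordinates, whose origin is the TCP and whose axes are the flange's). Camera axes: x right, y down, z forward; pixel columns grow to the right and rows downward; lengths in m; the calibration is good to about 2 mm. A picture is of the moment at which its call begins: read the wrist's pose just before it. There is no depth.
- robot.hand_in(): hands the job in; it is judged then, once.
The state is a dict: "time": time; "joint_pos": joint angles; "joint_velocities": joint speeds; "tau": joint torques, N m; "position": TCP position; "orientation": TCP orientation; "wrist_force": force on the tool from outside, world axes, zero at the start; "moment": the same for the moment, N m; "width": finger opening in m; "grip_force": force on a finger pad.
Only numpy, scipy, OpenCV 4.12 (cv2) and the standard library are available. Lean on these libraries where they do the work, as an engineer would, in place of code of your own. Each camera call takes 0.05 s, during which the arm holds its last target. There are 200 camera calls.

TASK

Lock the copper wire away for the night: with the fingertips push the drawer that holds the copper reels fully shut, without slamming it, and then push the tab of the bolt on top of that unit sideways until the bolt is fully home through the drawer's eye. Leave the drawer with the pliers open just as it is, with its bolt drawn back as it is, and do not pick up, knock or shift the reels and other loose things.

Things in the scene. Friction and masses are not known exactly. Their poses are not given: they have to be found in the camera images.
- reel_unit: Wooden drawer unit, fixed, carcass 240 deep (x) x 180 wide (y) x 110 mm high; one drawer in front (own -x side), a steel bolt on its top near the front. The two units differ only in the drawer's contents. Origin: centre of the underside; x from front to back, y along the front (left as the robot sees it), z up. Contents: four upright reels of copper wire, 46 mm across.
- reel_drawer (a joint): drawer slide in m: 0 = fully shut (front panel against the carcass), grows as the drawer comes out along the unit's -x, at most 0.13. Friction about 2 N, no spring: it stays where it is left. The contents are fixed in it.
- reel_front (a point): middle of the top edge of the drawer front's outer face, 110 mm above the table, moves with the drawer; 134 mm ahead (-x) of the unit's origin when shut. The front is a board 180 wide, 14 thick, 4 to 110 mm above the table, with a brass pull in its middle, 70 wide, 14 high, 8 mm proud, centred 45 mm above the table.
- reel_bolt (a joint): slide of the bolt in m: 0 = drawn back, grows along the unit's +y, stop at 0.045 = fully home through the eye. Friction about 1.5 N, no spring.
- reel_tab (a point): top centre of the bolt's round upright tab, 14 mm thick, 146 mm above the table, moves with the bolt; 95 mm ahead (-x) of the unit's origin and 60 mm to -y of it at bolt 0. It stands on the 10 mm rod (top 16 mm above the unit's top), whose tip is 93 mm to +y. Straps on its +y side are 22 mm high; on its -y side only a 12 mm tail of rod.
- reel_eye (a point): centre of the opening (16 wide, 19 mm high) of the steel eye for the bolt. It stands 24 mm above the unit's top on an arm from the drawer front, 52 mm to +y of the unit's middle, moves with the drawer, and is in line with the bolt only when the drawer is shut.
- pliers_unit: Wooden drawer unit, fixed, carcass 240 deep (x) x 180 wide (y) x 110 mm high; one drawer in front (own -x side), a steel bolt on its top near the front. The two units differ only in the drawer's contents. Origin: centre of the underside; x from front to back, y along the front (left as the robot sees it), z up. Contents: two grey-handled pliers.
- pliers_drawer (a joint): drawer slide in m: 0 = fully shut (front panel against the carcass), grows as the drawer comes out along the unit's -x, at most 0.13. Friction about 2 N, no spring: it stays where it is left. The contents are fixed in it.
- pliers_front (a point): middle of the top edge of the drawer front's outer face, 110 mm above the table, moves with the drawer; 134 mm ahead (-x) of the unit's origin when shut. The front is a board 180 wide, 14 thick, 4 to 110 mm above the table, with a brass pull in its middle, 70 wide, 14 high, 8 mm proud, centred 45 mm above the table.
- pliers_bolt (a joint): slide of the bolt in m: 0 = drawn back, grows along the unit's +y, stop at 0.045 = fully home through the eye. Friction about 1.5 N, no spring.
- pliers_tab (a point): top centre of the bolt's round upright tab, 14 mm thick, 146 mm above the table, moves with the bolt; 95 mm ahead (-x) of the unit's origin and 60 mm to -y of it at bolt 0. It stands on the 10 mm rod (top 16 mm above the unit's top), whose tip is 93 mm to +y. Straps on its +y side are 22 mm high; on its -y side only a 12 mm tail of rod.
- pliers_eye (a point): centre of the opening (16 wide, 19 mm high) of the steel eye for the bolt. It stands 24 mm above the unit's top on an arm from the drawer front, 52 mm to +y of the unit's middle, moves with the drawer, and is in line with the bolt only when the drawer is shut.
- reel_top_reel: loose upright reel of copper wire with white flanges, 68 mm diameter, 85 mm high, standing on the rear half of the top of the drawer unit with the copper reels in its drawer; origin at the centre of its underside
- pliers_top_reel: loose upright reel of copper wire with white flanges, 68 mm diameter, 85 mm high, standing on the rear half of the top of the drawer unit with the pliers in its drawer; origin at the centre of its underside
- small_reel: loose upright reel of copper wire with wooden flanges, 48 mm diameter, 60 mm high, standing on the table between robot and units; origin at the centre of its underside
- cutters: loose pliers lying on the table at the right, 135 mm long, 12 mm high; origin at the pivot, underside
- mug: loose white mug, 80 mm diameter, 90 mm high, at the left; origin at the centre of its underside
- hammer: loose hammer lying on the table at the right, 220 mm long
- jar: loose amber jar, 60 mm diameter, 80 mm high, at the left; origin at the centre of its underside

How it is judged:
By the outcome, as a careful person would: the job done as asked, in the order asked, and still so for the second after the job is handed in, with the robot touching nothing.
It also fails if it takes over 45 s, if anything falls off the work surface, if the arm or the gripper's body presses on something with over 40 N, if the wrist force passes 120 N, or if a joint passes its speed limit or range.

## Working session

There is one attempt and no reset: what is moved stays moved. The work goes in short steps, Python scripts to look and compute and a shell command to move; the robot and the scene stay as the last step left them, time stands still between calls to the robot, and variables do not carry over. Pictures are saved under pics/ and viewed, at most 10 in all, crops included, and the job is handed in when it is done.

```bash
mkdir -p pics; python3 - <<'E'
from plant import robot
import cv2,numpy as np
s=robot.sense();print(s['time'],s['position'],s['orientation'],s['width'],s['wrist_force'])
for n in("scene","top"):
    c=robot.capture(n);cv2.imwrite(f"pics/{n}0.png",c["pixels"][...,::-1]);print(n,c['fx'],c['cx'],c['cy'],np.round(c['world_from_camera'],3))
E
```

```text
0.0 [0.24225441 0.49294299 0.23019596] [ 2.26377087e-01  9.74038983e-01 -1.19194396e-03 -2.31220915e-04] 0.08552004243860838 [-0.46799052 -0.54533833 -0.38811095]
scene 392.38764733068626 317.1992389904119 198.65645014981558 [[ 0.649  0.619 -0.442  1.118]
 [ 0.761 -0.52   0.388 -0.44 ]
 [ 0.01  -0.588 -0.809  1.097]
 [ 0.     0.     0.     1.   ]]
top 417.14230183293495 305.9944008100996 195.86703093985503 [[-0.018 -0.998  0.064  0.488]
 [-1.     0.018 -0.008  0.011]
 [ 0.007 -0.064 -0.998  1.275]
 [ 0.     0.     0.     1.   ]]
```

View pics/scene0.png

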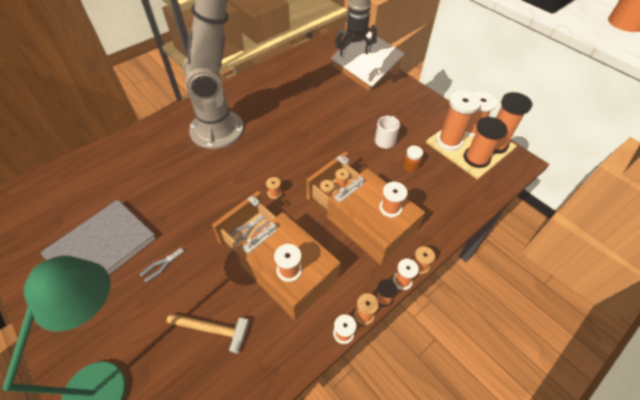

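View pics/top0.png

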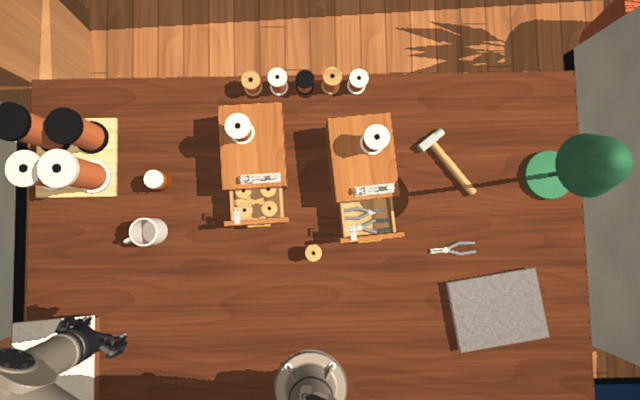

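The top view shows the reel drawer on the left unit (front edge about (228-288, 222), bolt about (240-282, 180)) and the pliers drawer on the right unit. Next I'll zoom in on the reel unit.

```bash
python3 - <<'E'
import cv2
a=cv2.imread("pics/top0.png")[95:235,205:345];cv2.imwrite("pics/top0c.png",cv2.resize(a[70:,:90],None,fx=8,fy=8,interpolation=cv2.INTER_CUBIC))
E
```

```text
(no output)
```

View pics/top0c.png

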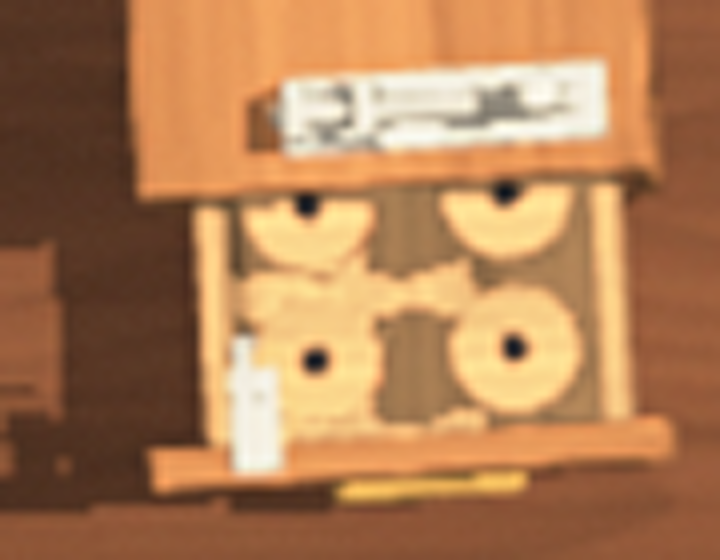

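The crop (8x, offset (205,165)) shows the front's outer top edge from (152,492) to (675,455), and the carcass front edge from (140,198) to (655,180). I'll cast these onto z=0.11.

```bash
cat > h.py <<'E'
import numpy as np
from plant import robot
def ray(c,uv,z):
    T=np.array(c['world_from_camera']);d=T[:3,:3]@np.array([(uv[0]-c['cx'])/c['fx'],(uv[1]-c['cy'])/c['fy'],1]);o=T[:3,3]
    return o+d*(z-o[2])/d[2]
def tool(v):
    from scipy.spatial.transform import Rotation as R
    s=robot.sense();return R.from_quat(s['orientation']).inv().apply(v)/.025
E
python3 - <<'E'
from h import *
c=robot.capture("top")
P={k:ray(c,(205+u/8,165+v/8),.11) for k,(u,v) in dict(fl=(152,492),fr=(675,455),cl=(140,198),cr=(655,180)).items()}
P['bl']=ray(c,(219,105),.11);P['br']=ray(c,(282,102),.11)
P['boltL']=ray(c,(205+283/8,165+115/8),.12);P['boltR']=ray(c,(205+605/8,165+97/8),.12)
for k in P:print(k,P[k].round(4))
for a,b in(('fr','fl'),('cr','cl'),('br','bl'),('boltR','boltL')):
    d=P[b]-P[a];print(a,b,np.linalg.norm(d),np.degrees(np.arctan2(-d[0],d[1])))
for a,b in(('cl','bl'),('cr','br')):
    d=P[b]-P[a];print(a,b,np.linalg.norm(d),np.degrees(np.arctan2(d[1],d[0])))
f=(P['fl']+P['fr'])/2;cc=(P['cl']+P['cr'])/2;print('front',f,'carc',cc,'open',np.linalg.norm(f-cc)-.014)
E
```

```text
fl [0.4814 0.2315 0.11  ]
fr [0.4909 0.0495 0.11  ]
cl [0.584 0.235 0.11 ]
cr [0.5871 0.055  0.11  ]
bl [0.825  0.2436 0.11  ]
br [0.8308 0.0651 0.11  ]
boltL [0.6112 0.1834 0.12  ]
boltR [0.6155 0.0715 0.12  ]
fr fl 0.18219223513020055 2.9925404522507355
cr cl 0.18008186993010553 0.9940804459515702
br bl 0.1786257463198153 1.8414100650699914
boltR boltL 0.11192474340111923 2.212049367237247
cl bl 0.24118017397177133 2.0344107450281084
cr br 0.2438522536710742 2.3698084633520313
front [0.48615188 0.14048043 0.11      ] carc [0.5855499  0.14502009 0.11      ] open 0.0855016367348161
```

Unit yaw is about 2.2°, opening about 85 mm, front middle (0.486, 0.1405), and the tab at about (0.613, 0.086). I'll align the tool, close the fingers and move to about 50 mm ahead of the front, staying high.

```bash
python3 -m creep '0 0 0 -0.95 0;0 0 0 -0.95 0;0 0 0 -0.95 0;0 0 0 -0.95 0;0 0 0 -0.95 0;0 0 0 -0.95 0;0 0 0 0 0' 20
python3 -m creep '-0.2 -0.5 0 0 0;-0.5 -0.97 0 0 0;-0.5 -0.97 0 0 0;-0.5 -0.97 0 0 0;-0.5 -0.97 0 0 0;-0.5 -0.97 0 0 0;-0.5 -0.97 0 0 0;-0.5 -0.97 0 0 0;-0.5 -0.97 0 0 0;-0.5 -0.97 0 0 0;-0.5 -0.97 0 0 0;-0.5 -0.97 0 0 0;-0.5 -0.97 0 0 0;-0.5 -0.97 0 0 0;-0.5 -0.97 0 0 0;-0.2 -0.4 0 0 0;0 0 0 0 0;0 0 0 0 0'
python3 - <<'E'
from h import *
from scipy.spatial.transform import Rotation as R
s=robot.sense();p=s['position'];print(s['time'],p,R.from_quat(s['orientation']).as_matrix().round(3),tool(np.array([.436,.1386,.09])-p))
import cv2
c=robot.capture("wrist");cv2.imwrite("pics/w1.png",c["pixels"][...,::-1]);print(c['fx'],c['cx'],c['cy'],np.round(c['tool_from_camera'],3))
E
```

```text
time: 0.73
position: [0.2425, 0.4934, 0.2309]
orientation: [-0.021, 1.0, -0.0, -0.0]
wrist_force: [0.2, -1.0, -0.5]
width: 0.0009
grip_force: 0.0
time: 2.23
position: [0.4418, 0.1386, 0.2312]
orientation: [-0.019, 1.0, 0.0, -0.0]
wrist_force: [0.1, 0.3, 0.7]
width: -0.0
grip_force: 0.0
2.2333 [0.44175628 0.13862842 0.23123331] [[-0.999 -0.037 -0.001]
 [-0.037  0.999  0.001]
 [ 0.001  0.001 -1.   ]] [2.26299380e-01 4.28931894e-03 5.64949044e+00]
324.3880533224464 321.53339596576274 201.14864376947082 [[ 0.    -0.945 -0.327  0.085]
 [ 1.     0.    -0.    -0.001]
 [ 0.    -0.327  0.945 -0.141]
 [ 0.     0.     0.     1.   ]]
```

View pics/w1.png

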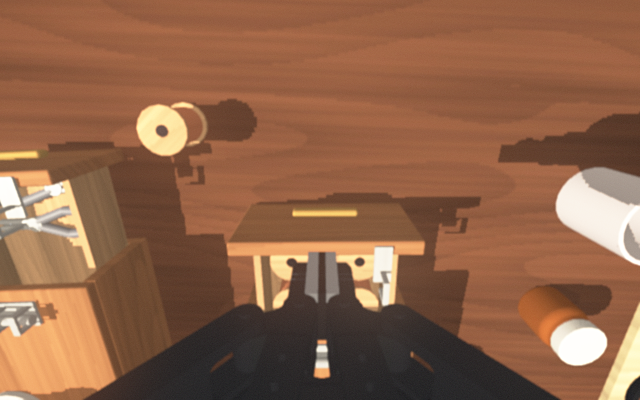

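The wrist picture shows the reel drawer front's outer top edge at row ~240, columns 230–421, with clear space ahead of it. I'll check that against the estimate and lower.

```bash
python3 - <<'E'
from h import *
from scipy.spatial.transform import Rotation as R
s=robot.sense();c=robot.capture("wrist")
T=np.eye(4);T[:3,:3]=R.from_quat(s['orientation']).as_matrix();T[:3,3]=s['position'];c['world_from_camera']=T@np.array(c['tool_from_camera'])
print(ray(c,(230,241),.11),ray(c,(421,240),.11))
E
python3 -m creep '0.5 0 0.5 0 0;0.2 0 0.9 0 0;0 0 0.9 0 0;0 0 0.9 0 0;0 0 0.9 0 0;0 0 0.9 0 0;0 0 0.6 0 0;0 0 0 0 0;0 0 0 0 0'
```

```text
[0.48773282 0.05926827 0.11      ] [0.47994097 0.22959924 0.11      ]
time: 3.08
position: [0.4235, 0.1398, 0.0909]
orientation: [-0.021, 1.0, -0.0, -0.001]
wrist_force: [-0.9, -0.5, 1.2]
width: -0.0004
grip_force: 0.0
```

```bash
python3 -m creep '-0.4 0.1 0 0 0;-0.4 0 0 0 0;-0.3 0 0 0 0;-0.2 0 0 0 0;-0.15 0 0 0 0;-0.15 0 0 0 0;-0.15 0 0 0 0;-0.15 0 0 0 0;-0.15 0 0 0 0;-0.15 0 0 0 0;-0.2 0 0 0 0;-0.2 0 0 0 0;-0.2 0 0 0 0;-0.2 0 0 0 0;-0.2 0 0 0 0;-0.2 0 0 0 0;-0.2 0 0 0 0;-0.15 0 0 0 0'
python3 -m creep '-0.15 0 0 0 0;-0.15 0 0 0 0;-0.15 0 0 0 0;-0.15 0 0 0 0;-0.12 0 0 0 0;-0.1 0 0 0 0;-0.1 0 0 0 0;-0.1 0 0 0 0;0 0 0 0 0'
```

```text
time: 4.58
position: [0.5187, 0.1452, 0.091]
orientation: [-0.02, 1.0, 0.0, -0.0]
wrist_force: [-2.6, 1.0, -0.0]
width: -0.0003
grip_force: 1.2
time: 5.33
position: [0.5446, 0.146, 0.0915]
orientation: [-0.02, 1.0, -0.0, 0.001]
wrist_force: [-1.7, 0.7, -0.1]
width: -0.0002
grip_force: 0.6
```

```bash
python3 -m creep '-0.08 0 0 0 0;-0.08 0 0 0 0;-0.08 0 0 0 0;-0.08 0 0 0 0;-0.06 0 0 0 0;-0.06 0 0 0 0;-0.06 0 0 0 0;-0.06 0 0 0 0;0 0 0 0 0'
```

```text
time: 6.08
position: [0.5585, 0.1466, 0.0915]
orientation: [-0.02, 1.0, 0.0, 0.001]
wrist_force: [-1.3, -0.6, 0.7]
width: 0.0003
grip_force: 0.6
```

```bash
python3 -m creep '-0.06 0 0 0 0;-0.06 0 0 0 0;-0.06 0 0 0 0;0 0 0 0 0'
```

```text
time: 6.42
position: [0.5628, 0.1468, 0.0914]
orientation: [-0.02, 1.0, 0.0, 0.0]
wrist_force: [-1.0, -0.6, 0.1]
width: 0.0
grip_force: 0.6
```

```bash
python3 -m creep '-0.06 0 0 0 0;-0.06 0 0 0 0;-0.06 0 0 0 0;0 0 0 0 0'
```

```text
time: 6.75
position: [0.5638, 0.147, 0.0909]
orientation: [-0.021, 1.0, -0.0, -0.003]
wrist_force: [-8.0, -1.1, 5.7]
width: 0.0001
grip_force: 3.8
```

The force jumped to 8 N, so the drawer is at its stop. One small nudge, then back off, rise and look.

```bash
python3 -m creep '-0.06 0 0 0 0;-0.06 0 0 0 0;0 0 0 0 0'
python3 -m creep '0.2 0 0 0 0;0.6 0 0 0 0;0.8 0 0 0 0;0.5 0 -0.5 0 0;0 0 -0.9 0 0;0 0 -0.9 0 0;0 0 -0.9 0 0;0 -0.4 -0.9 0 0;0 -0.9 -0.6 0 0;0 -0.9 0 0 0;0 -0.9 0 0 0;0 -0.6 0 0 0;0 0 0 0 0;0 0 0 0 0'
python3 - <<'E'
from h import *
import cv2
from scipy.spatial.transform import Rotation as R
s=robot.sense();print(s['time'],s['position'])
t=robot.capture("top");w=robot.capture("wrist")
a=cv2.resize(t["pixels"][95:215,200:320,::-1],None,fx=4.5,fy=4.5,interpolation=cv2.INTER_CUBIC)
cv2.imwrite("pics/t2.png",a);cv2.imwrite("pics/w2.png",w["pixels"][...,::-1])
E
```

```text
time: 7.0
position: [0.5638, 0.1471, 0.0906]
orientation: [-0.021, 1.0, -0.0, -0.007]
wrist_force: [-12.6, -1.9, 9.5]
width: -0.0001
grip_force: 6.6
time: 8.17
position: [0.5219, 0.052, 0.2092]
orientation: [-0.019, 1.0, 0.0, 0.001]
wrist_force: [0.1, 0.6, -0.2]
width: -0.0001
grip_force: 0.0
8.1667 [0.52194374 0.05199692 0.20915645]
```

View pics/w2.png

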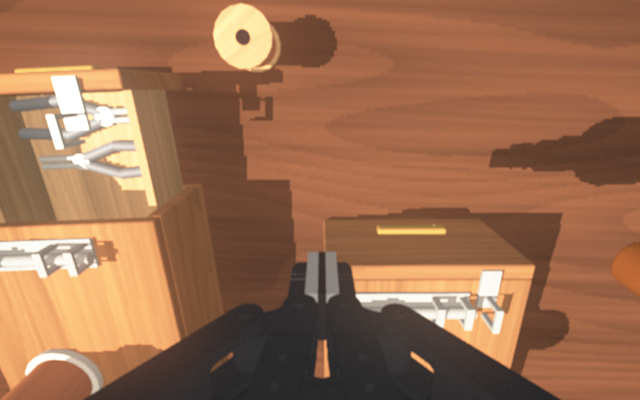

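View pics/t2.png

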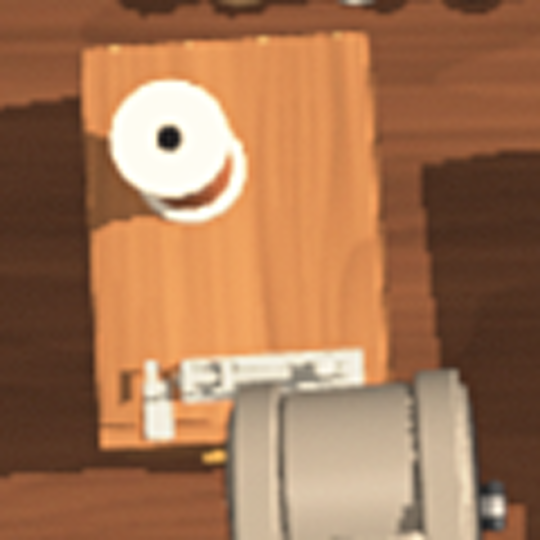

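The top and wrist views show the drawer front flush with the carcass and the eye in line with the rod. The front's outer top edge in the wrist view runs about (324,265) to (533,265). Now I'll compute the point beside the tab.

```bash
python3 - <<'E'
from h import *
from scipy.spatial.transform import Rotation as R
s=robot.sense();c=robot.capture("wrist")
T=np.eye(4);T[:3,:3]=R.from_quat(s['orientation']).as_matrix();T[:3,3]=s['position'];c['world_from_camera']=T@np.array(c['tool_from_camera'])
a,b=ray(c,(324,265),.11),ray(c,(533,265),.11);m=(a+b)/2;print(a,b,m)
y=np.radians(2.2);ux=np.array([np.cos(y),np.sin(y),0]);uy=np.array([-np.sin(y),np.cos(y),0])
m[0]=(m[0]+.5735)/2
tab=m+.039*ux-.06*uy;print('tab',tab)
g=tab-.036*uy;g[2]=.133;print('goal',g,tool(g-s['position']))
E
```

```text
[0.57592952 0.05805263 0.11      ] [0.56851679 0.23349248 0.11      ] [0.57222315 0.14577256 0.11      ]
tab [0.6141361  0.08731391 0.11      ]
goal [0.61551806 0.05134044 0.133     ] [-3.75557009 -0.29037549  3.03308562]
```

```bash
python3 -m creep '-0.4 -0.3 0 0 0;-0.8 0 0 0 0;-0.9 0 0 0 0;-0.9 0 0 0 0;-0.75 0 0 0 0;0 0 0.5 0 0;0 0 0.7 0 0;0 0 0.7 0 0;0 0 0.6 0 0;0 0 0.5 0 0;0 0 0 0 0;0 0 0 0 0'
python3 - <<'E'
from h import *
import cv2
w=robot.capture("wrist");cv2.imwrite("pics/w3.png",w["pixels"][...,::-1])
E
```

```text
time: 9.32
position: [0.6144, 0.0506, 0.1329]
orientation: [-0.021, 1.0, 0.0, -0.001]
wrist_force: [0.4, -0.1, 1.2]
width: 0.0001
grip_force: 0.0
```

View pics/w3.png

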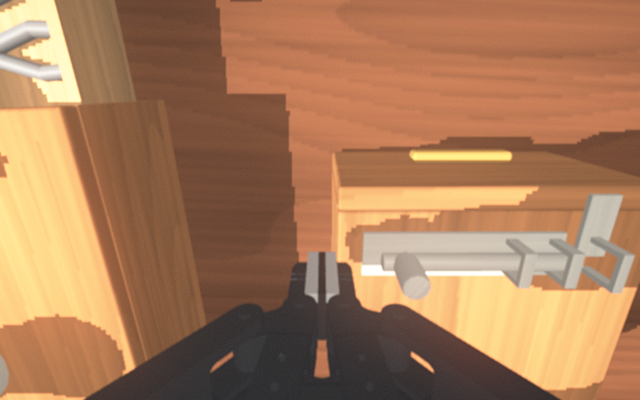

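The wrist view shows the tab top at (417,288), 43 mm to +y of the TCP and within 2 mm in x. The rod points straight into the eye at the right. Now pushing along +y.

```bash
python3 -m creep '0 0.15 0 0 0;0 0.15 0 0 0;0 0.15 0 0 0;0 0.15 0 0 0;0 0.15 0 0 0;0 0.15 0 0 0;0 0.15 0 0 0;0 0.15 0 0 0;0 0.15 0 0 0;0 0.15 0 0 0;0 0.15 0 0 0;0 0.15 0 0 0;0 0.12 0 0 0;0 0.1 0 0 0;0 0.1 0 0 0;0 0 0 0 0'
```

```text
time: 10.7
position: [0.6127, 0.1029, 0.1338]
orientation: [-0.021, 1.0, 0.0, -0.0]
wrist_force: [-0.2, 0.1, 0.9]
width: 0.0001
grip_force: 0.5
```

```bash
python3 -m creep '0 0.1 0 0 0;0 0.1 0 0 0;0 0.1 0 0 0;0 0 0 0 0'
```

```text
time: 11.03
position: [0.6124, 0.1103, 0.1337]
orientation: [-0.021, 1.0, 0.0, -0.0]
wrist_force: [-0.6, -0.6, 1.0]
width: -0.0003
grip_force: 0.6
```

```bash
python3 -m creep '0 0.1 0 0 0;0 0.1 0 0 0;0 0.1 0 0 0;0 0 0 0 0'
```

```text
time: 11.37
position: [0.6123, 0.1147, 0.1338]
orientation: [-0.02, 1.0, -0.002, -0.0]
wrist_force: [-0.6, -3.8, 0.8]
width: 0.0001
grip_force: 2.2
```

```bash
python3 -m creep '0 0.08 0 0 0;0 0.08 0 0 0;0 0 0 0 0'
```

```text
time: 11.62
position: [0.6122, 0.1151, 0.1338]
orientation: [-0.018, 1.0, -0.004, -0.0]
wrist_force: [0.3, -8.9, 1.8]
width: -0.0
grip_force: 4.2
```

It has reached a hard stop about where "home" was expected. Backing off, then a final check.

```bash
python3 -m creep '0 -0.3 0 0 0;0 -0.7 0 0 0;0 -0.7 0 0 0;0 -0.5 -0.5 0 0;0 0 -0.9 0 0;0 0 -0.9 0 0;0.5 0 -0.9 0 0;0.9 0 -0.5 0 0;0.9 0 0 0 0;0.9 0 0 0 0;0.5 0 0 0 0;0 0 0 0 0;0 0 0 0 0'
python3 - <<'E'
from h import *
import cv2
w=robot.capture("wrist");t=robot.capture("top")
a=w["pixels"][200:400,300:640,::-1];b=t["pixels"][90:260,200:420,::-1]
cv2.imwrite("pics/w4.png",np.vstack([cv2.resize(a,(500,294)),cv2.resize(b,(500,300))]))
E
```

```text
time: 12.7
position: [0.5219, 0.0637, 0.2268]
orientation: [-0.021, 1.0, 0.001, 0.001]
wrist_force: [0.4, -0.4, 0.1]
width: 0.0003
grip_force: 0.0
```

View pics/w4.png

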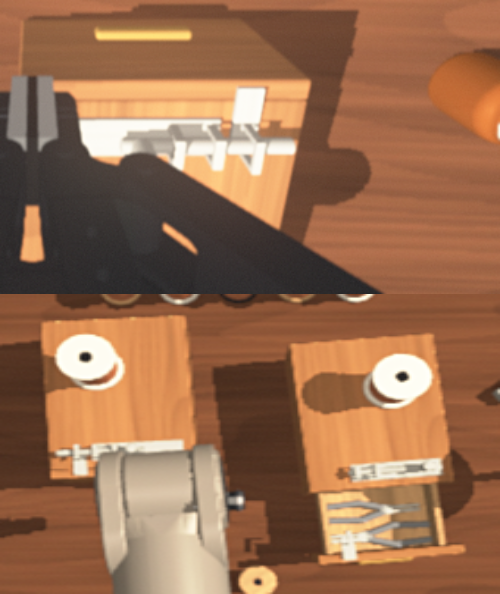

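The rod passes through the eye and sticks out well past it. The drawer is shut, and the pliers drawer, its bolt and the reels are as they were.

```bash
python3 -c "
from plant import robot
print(robot.hand_in())"
```

```text
the job is handed in; nothing more can be done
None
```

The copper-reel drawer is pushed fully shut and its bolt is home through the eye; the pliers drawer is still open with its bolt drawn back, nothing loose looks shifted in the last pictures, and the job was handed in after about 13 s of robot time.

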